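# Flip a test bar face-down in the flip jig

### The arm

A 6-joint arm with a two-finger parallel gripper is mounted at the origin on a cart in front of the work surface, level with it; the furniture and walls round the work are solid. World frame = base frame: x ahead of the robot, y to its left, z up, the work surface at z = 0. Lengths are in m, angles in rad, forces in N, time in s.
With the tool pointing down it reaches from about 0.3 to 0.95 m from the base axis. Payload 3.1 kg.
Tool frame: the origin (TCP) lies on the mounting face of the last link; the fingertips stand 173 mm ahead of it and the grasp point (between the pads) lies 155 mm ahead of it (robot.grip_depth is the distance from the TCP to the grasp point, in m); z points along the fingers, y is the line along which they close (so a half turn about z gives the same grasp; the last joint's range is limited). The gripper opens to 85 mm and grips with 20 to 120 N. Pads are 22 mm wide; open, the fingers measure 114 mm over their backs; the gripper's body (76 mm by 85 mm) begins 54 mm behind the grasp point. The pads swing forward as they close: fully open they stand 13 mm farther back than shut.
Start: joints at [-1.172, 0.308, 1.634, -0, 1.2, -0.07], TCP at [0.282, -0.558, 0.405] pointing down, gripper open.
Joint ranges: [-3.06, 3.06], [-0.79, 1.96], [0.05, 2.63], [-1.19, 4.34], [0.05, 2.64], [-2.94, 2.94]. Speed limits (rad/s): [2.79, 2.79, 3.14, 3.14, 3.14, 3.14].

### API

Orientations are given as a rotation vector (axis times angle).
In Python, from station import robot gives the robot as it stands.
- The arm moves only by the tool play_rows, never from a script. Its argument "rows" is a list of rows, each a list of 2 entries, a list of its own where there are three numbers: the shift along the tool's x, y, z in mm, then the turn about the tool's z in rad. In form: [[[dx, dy, dz], spin], ...]. A call has 1 to 20 rows; each row shifts and turns the commanded pose from where the row before left it, along the tool's axes as they then stand; what a row does not reach is not made up. A row lasts 1/10 s, in which the tool goes at most 50 mm and 8.59 degrees, less where a joint would pass 70% of its speed; a pose out of reach is approached as far as the arm can. A call is refused whole if a number of a shift passes 50 or a number of a turn 0.15, either way. A call with a gripper value outside its range is refused whole. "gripper" is the opening, from 0 (shut) to 1 (fully open), set as the call begins (left out, the last holds). The fingers move at their own pace and stop on an object; "force" is the grip in N (left out, the last holds). Time passes only in rows, so rows that do not move let the fingers close. It gives the time, the measured TCP pose, the force, the opening and the grip force at its end, in the units of the state.
- robot.get_state(): the state, without advancing time (a new reading comes with each control period).
- robot.snapshot(name): name is "side" or "top"; returns a dict with "pixels" (400x640x3 uint8, blue, green, red), "vfov" (degrees; the focal length in pixels is half the picture's height over the tangent of half this angle, whatever the lens; pixels are square), "cx", "cy" (the principal point, pixels), "D" ([k1, k2, p1, p2, k3] as OpenCV has them; the pictures are not rectified), "world_from_camera" (4x4, takes a point from camera to world coordinates). Camera axes: x right, y down, z forward; pixel columns grow to the right and rows downward; lengths in m; the calibration is good to about 2 mm. A picture is of the moment at which its call begins. There is no depth.
- robot.close_job(): hands the job in; it is judged then, once.
The state is a dict: "clock": time; "joint_pos": joint angles; "joint_velocities": joint speeds; "joint_efforts": joint torques, N m; "position": TCP position; "ee_rot": TCP orientation; "ft_force": force on the tool from outside, world axes, zero at the start; "ft_torque": the same for the moment, N m; "grip_width": opening from 0.0 (shut) to 1.0 (fully open); "grip_force": force on a finger pad.
Only numpy, scipy, OpenCV 4.12 (cv2) and the standard library are available. Lean on these libraries where they do the work, as an engineer would, in place of code of your own. Each camera call takes 0.05 s, during which the arm holds its last target. There are 200 camera calls.

### The job

Lay the white test bar, red dot up as it lies now, in the long pocket of the jig's open yellow flipper plate and let go of it. Then take the red knob and swing the plate right over until it is fully home, so that the bar drops face-down into the blue nest on the other side; leave the plate closed over it, and leave the black bar where it lies.

Things in the scene. Friction and masses are not known exactly. Their poses are not given: they have to be found in the camera images.
- white_bar: White moulded test bar (the one to load), 150 mm long, 20 mm wide at the ends (waisted in the middle, but it grips as a plain 20 mm wide bar all along), 12 mm thick. Origin: centre of its underside as it lies at the start; y along its length, x across its width, z up out of the face with the red dot.
- black_bar: Black moulded test bar, 150 x 20 x 8 mm, a bystander lying about 100 to 190 mm (centre to centre) from the white bar, on either side of it. Axes as for the white bar. Leave it where it lies.
- flip_jig: Flip jig, fixed to the worktop; dark steel base 216 (x) by 130 (y) by 10 mm. Origin: centre of its underside, on the worktop. Hinge axis: along its x axis, 54 mm above the origin. At the start the yellow flipper plate lies open and level on the +y side (the robot's left at yaw 0); the fixed blue nest is on the -y side. Sites below are given in this frame.
- pocket (a point): Middle of the flipper's pocket floor: x 0, y 26, z 40 mm while open. Floor 166 mm long (jig x; the bar's length goes this way, either end first), 36 mm wide (y 8 to 44). Walls 13 mm high, flared at the ends and outer side, upright at the hinge side, and only at the two ends: the middle 75 mm is open on both sides for fingers.
- knob (a point): Centre of the red drum knob, 28 mm in diameter, 30 mm long along jig x with flat ends, at x 0, y 100, z 37 mm while open, on an 8 mm rod along y from the plate's edge (y 55); 23 mm free below it. Pinched with one finger on each flat end, it turns between the fingers, so the hand can point down all through the swing. Home: y -100, z 71.
- nest (a point): Middle of the fixed blue nest's floor: x 0, y -26, z 48 mm. Floor 172 mm long (jig x) and about 34 mm wide (y -9 to -43), with flared walls 5 to 10 mm high. The bar falls in by itself as the plate comes over.
- flipper (a joint): Angle q of the flipper plate about jig +x: 0 open, 1.57 upright, 3.14 home over the nest. Knob centre in the jig frame, mm: y = 100 cos q + 17 sin q, z = 54 + 100 sin q - 17 cos q. Light (1 to 2 N at the knob), lightly damped, no spring or latch: let go, it falls back open below about 1.8 and home above about 2.1.

How it is judged:
By the outcome, as a careful person would: the job done as asked, in the order asked, and still so for the second after the job is handed in, with the robot touching nothing.
It also fails if it takes over 59 s, if anything falls off the work surface, if the arm or the gripper's body presses on something with over 40 N, if the wrist force passes 120 N, or if a joint passes its speed limit or range.

## Working session

There is one attempt and no reset: what is moved stays moved. The work goes in short steps, Python scripts to look and compute and a tool call to move; the robot and the scene stay as the last step left them, time stands still between calls to the robot, and variables do not carry over. Pictures are saved under pics/ and viewed, at most 10 in all, crops included, and the job is handed in when it is done.

Besides the shell and the picture viewer there is one more tool, called after "Emit:" in YAML: its name, and indented under it one key for each argument. play_rows: Moves the arm, as the interface text tells. Its arguments: {"type":"object","properties":{"rows":{"type":"array"},"gripper":{"type":"number"},"force":{"type":"number"}},"required":["rows"]}

```bash
mkdir -p pics; cat > h.py <<'E'
import numpy as np, cv2
from station import robot
from scipy.spatial.transform import Rotation as R
def snap(n,f):
    s=robot.snapshot(n); cv2.imwrite('pics/'+f,s['pixels']); np.savez('pics/'+f[:-4]+'.npz',**{k:v for k,v in s.items()}); return s
def K(s):
    f=200/np.tan(np.radians(s['vfov'])/2); return np.array([[f,0,s['cx']],[0,f,s['cy']],[0,0,1.]])
def world(s,uv,z):
    uv=np.array(uv,float).reshape(-1,1,2); n=cv2.undistortPoints(uv,K(s),np.array(s['D'],float)).reshape(-1,2)
    T=np.array(s['world_from_camera']); d=np.c_[n,np.ones(len(n))]@T[:3,:3].T; o=T[:3,3]
    return o+d*((np.broadcast_to(z,len(n))-o[2])/d[:,2])[:,None]
def px(s,P):
    T=np.linalg.inv(np.array(s['world_from_camera'])); P=np.atleast_2d(np.array(P,float))
    return cv2.projectPoints(P,cv2.Rodrigues(T[:3,:3])[0],T[:3,3],K(s),np.array(s['D'],float))[0].reshape(-1,2)
def load(f):
    return dict(np.load('pics/'+f+'.npz'))
E
python3 - <<'E'
from h import *
for n in('top','side'):
    s=snap(n,n+'0.png'); print(n,s['vfov'],s['cx'],s['cy'],s['D'],np.round(s['world_from_camera'],3))
print(robot.get_state())
E
```

```text
top 53.98319121989137 319.7488646535585 204.92234711673132 [0.0131955 0.        0.        0.        0.       ] [[-0.024 -0.993  0.115  0.426]
 [-1.     0.023 -0.01   0.095]
 [ 0.007 -0.115 -0.993  0.899]
 [ 0.     0.     0.     1.   ]]
side 43.248262804264925 316.64241195668586 202.96400626940002 [0.02481558 0.         0.         0.         0.        ] [[-0.904 -0.237  0.356  0.099]
 [-0.427  0.459 -0.779  1.039]
 [ 0.022 -0.856 -0.516  0.687]
 [ 0.     0.     0.     1.   ]]
{'clock': 0.1, 'joint_pos': array([-1.17171131e+00,  3.08923792e-01,  1.63508970e+00,  1.63020782e-05,
        1.19974501e+00, -6.96771415e-02]), 'joint_velocities': array([ 0.00082361, -0.00220122, -0.00513481, -0.00041509, -0.00030105,
        0.00043061]), 'joint_efforts': array([-5.58771662e-04, -4.16408193e+01, -2.77644932e+01, -1.47827768e-05,
        4.04546925e-03, -1.98803525e-05]), 'position': array([ 0.28219806, -0.55721456,  0.40354339]), 'ee_rot': array([-3.05361764e+00, -7.29100882e-01,  5.33915681e-04]), 'ft_force': array([-0.31700358, -0.00970894, -1.18773005]), 'ft_torque': array([ 0.02145447, -0.00457591, -0.00715292]), 'grip_force': 0.0, 'grip_width': 0.9970216408710161}
```

View pics/top0.png

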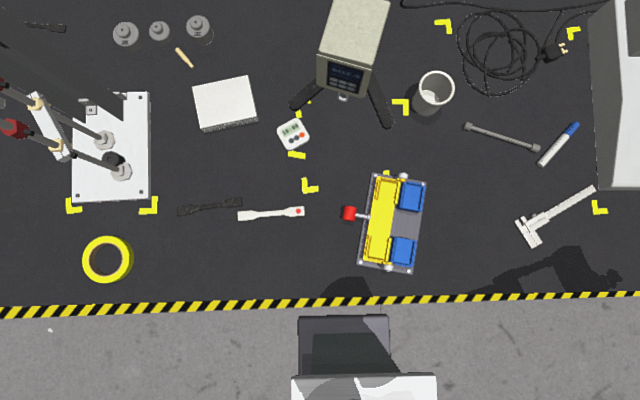

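View pics/side0.png

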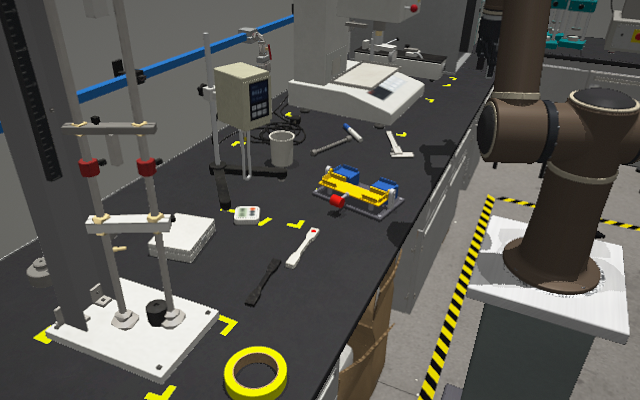

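The top view shows the white bar from about (238,216) to (305,211), with the red dot at (299,211). The black bar lies to its left, the jig is centred near (392,222) and the knob is at (349,213). I'll enlarge this area.

```bash
python3 - <<'E'
import cv2
a=cv2.imread('pics/top0.png')[160:285,230:430]; cv2.imwrite('pics/c1.png',cv2.resize(a,None,fx=4,fy=4,interpolation=cv2.INTER_CUBIC))
E
```

```text
(no output)
```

View pics/c1.png

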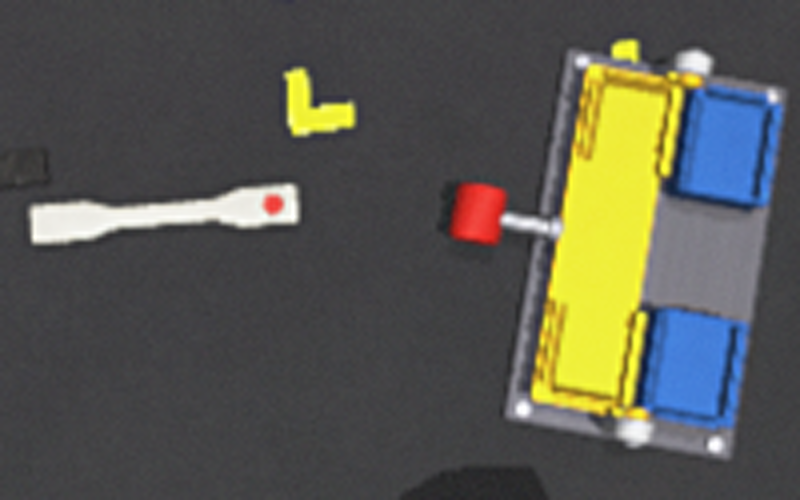

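The crop gives these points (crop pixels, 4x from (230,160)):
- **White bar corners:** (30,205), (33,243), (299,221), (297,185).
- **Jig base corners:** (568,50), (787,92), (730,458), (507,417).
- **Knob centre:** (477,213).

```bash
python3 - <<'E'
from h import *
s=load('top0'); o=lambda p:(np.array(p,float)+.5)/4-.5+[230,160]
b=world(s,o([(30,205),(33,243),(299,221),(297,185)]),.012); L=(b[2]+b[3]-b[0]-b[1])/2
print('bar',b.mean(0),np.linalg.norm(L),np.degrees(np.arctan2(L[1],L[0])))
j=world(s,o([(568,50),(787,92),(730,458),(507,417)]),.010); c=j.mean(0); X=(j[0]+j[1]-j[2]-j[3])/2
yaw=np.arctan2(X[1],X[0]); print('jig',c,np.linalg.norm(X),np.linalg.norm(j[0]+j[3]-j[1]-j[2])/2,'yaw',np.degrees(yaw))
J=lambda p:np.r_[c[:2],0]+R.from_euler('z',yaw).apply(np.array(p)/1000)
print('knob meas',world(s,o([(477,213)]),.045),'pred',J([0,100,37]),'pocket',J([0,26,40]),'home',J([0,-100,71]))
# side overlay
q=load('side0'); im=q['pixels'].copy()
P=[J(p) for p in([108,65,10],[108,-65,10],[-108,-65,10],[-108,65,10],[0,100,37],[0,26,40])]+list(b)
for u,v in px(q,P): cv2.circle(im,(int(u*16),int(v*16)),24,(255,0,255),-1,shift=4)
cv2.imwrite('pics/c2.png',cv2.resize(im[150:290,240:420],None,fx=4,fy=4,interpolation=cv2.INTER_CUBIC))
st=robot.get_state(); print(R.from_rotvec(st['ee_rot']).as_matrix().round(3))
E
```

```text
bar [0.51308798 0.19721659 0.012     ] 0.15105012654052727 -86.79211245792379
jig [ 0.48518114 -0.07610283  0.01      ] 0.2115076711041297 0.12702204251502325 yaw -11.682673261480684
knob meas [[0.50617074 0.02318885 0.045     ]] pred [0.50543026 0.02182558 0.037     ] pocket [ 0.49044591 -0.05064145  0.04      ] home [ 0.46493202 -0.17403124  0.071     ]
[[ 0.892  0.452 -0.001]
 [ 0.452 -0.892  0.002]
 [ 0.    -0.002 -1.   ]]
```

View pics/c2.png

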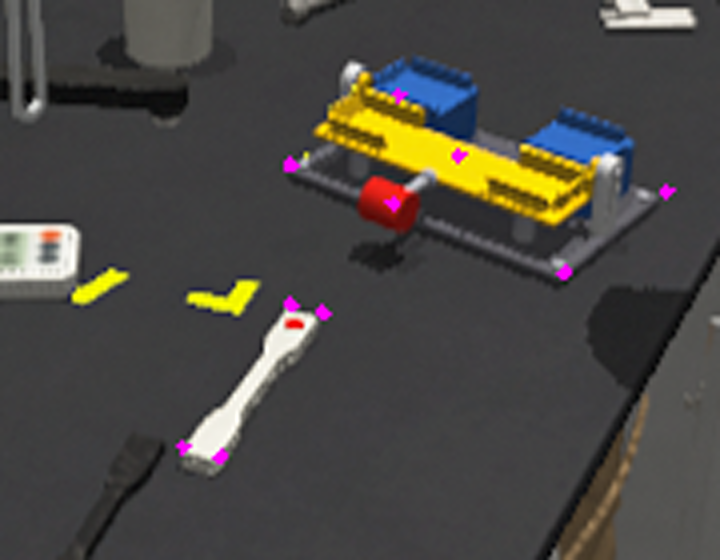

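The overlay agrees with the jig to within a few mm, and the bar is about 2 px off, which is well inside the tolerances. Next I move above the bar.

Emit:
play_rows:
  rows:
    - [[30.4,-31.6,4],0]
    - [[30.4,-31.6,4],0]
    - [[30.4,-31.6,4],0]
    - [[30.4,-31.6,4],0]
    - [[30.4,-31.6,4],0]
    - [[30.4,-31.6,4],0]
    - [[30.4,-31.6,4],0]
    - [[30.4,-31.6,4],0]
    - [[30.4,-31.6,4],0]
    - [[30.4,-31.6,4],0]
    - [[30.4,-31.6,4],0]
    - [[30.4,-31.6,4],0]
    - [[30.4,-31.6,4],0]
    - [[30.4,-31.6,4],0]
    - [[30.4,-31.6,4],0]
    - [[30.4,-31.6,4],0]
    - [[30.4,-31.6,4],0]
    - [[30.4,-31.6,4],0]
  gripper: 1

```text
clock: 1.9
position: [0.5135, 0.1989, 0.3321]
ee_rot: [3.055, 0.73, -0.001]
ft_force: [1.1, -1.0, 0.4]
grip_width: 0.999
grip_force: 0.0
```

Emit:
play_rows:
  rows:
    - [[0,0,0],-0.145]
    - [[0,0,0],-0.145]
    - [[0,0,0],-0.145]
    - [[0,0,0],-0.145]
    - [[0,0,0],-0.145]
    - [[0,0,0],-0.145]
    - [[0,0,0],-0.145]
    - [[0,0,0],-0.145]
    - [[0,0,0],0]
    - [[0,0,0],0]
  gripper: 0.6

```text
clock: 2.9
position: [0.5133, 0.197, 0.3323]
ee_rot: [-2.159, -2.281, 0.001]
ft_force: [-0.3, -0.3, -0.2]
grip_width: 0.599
grip_force: 0.0
```

```bash
cat >> h.py <<'E'
C=np.array([.48518,-.0761,0]); YAW=np.radians(-11.68)
J=lambda p:C+R.from_euler('z',YAW).apply(np.array(p)/1000)
def go(x,y,z,yawdeg):
    st=robot.get_state(); M=R.from_rotvec(st['ee_rot']).as_matrix(); p=st['position']
    cur=np.degrees(np.arctan2(M[1,0],M[0,0])); print('pos',p.round(4),'yaw',cur.round(2),'tilt',M[:2,2].round(4),'F',st['ft_force'].round(1),'w',st['grip_width'],st['grip_force'],'t',st['clock'])
    print('shift mm',(M.T@(np.array([x,y,z])-p)*1000).round(1),'spin',-np.radians((yawdeg-cur+180)%360-180).round(3))
E
python3 - <<'E'
from h import *
go(.513,.197,.175,93.2)
s=snap('top','top1.png'); q=snap('side','side1.png')
cv2.imwrite('pics/c3.png',np.vstack([cv2.resize(s['pixels'][160:260,200:400],(800,400)),]))
cv2.imwrite('pics/c4.png',cv2.resize(q['pixels'][150:300,230:430],None,fx=4,fy=4))
E
```

```text
pos [0.5133 0.197  0.3323] yaw 93.15 tilt [-0.0007 -0.0002] F [-0.3 -0.3 -0.2] w 0.5991077308688463 0.0 t 2.9
shift mm [  0.   -0.2 157.3] spin -0.001
```

View pics/c4.png

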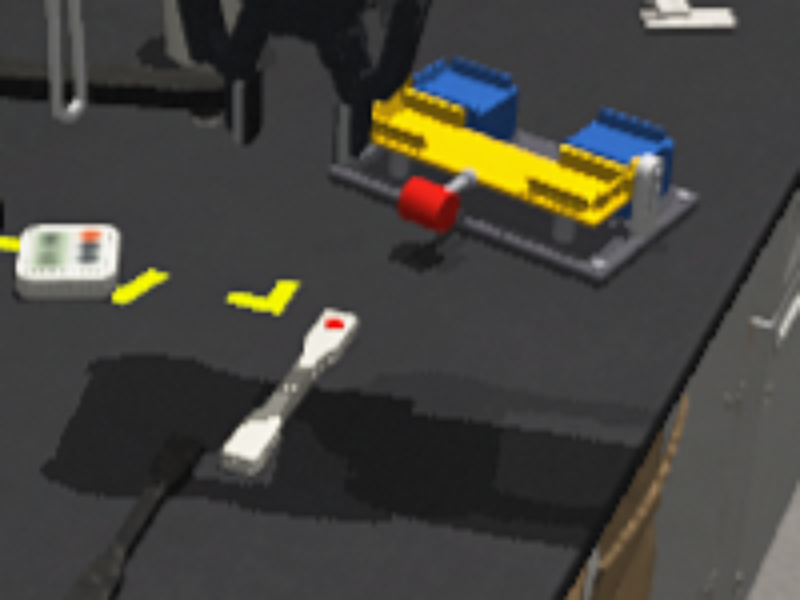

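The hand is over the bar and the bar hasn't moved. In the crop it runs from (340,320) to (245,460), with the gripper above it. I'll go down and grip.

Emit:
play_rows:
  rows:
    - [[0,0,30],0]
    - [[0,0,30],0]
    - [[0,0,30],0]
    - [[0,0,30],0]
    - [[0,0,20],0]
    - [[0,0,10],0]
    - [[0,0,6],0]
    - [[0,0,0],0]
    - [[0,0,0],0]
    - [[0,0,0],0]

```text
clock: 4.0
position: [0.5143, 0.1973, 0.1779]
ee_rot: [2.155, 2.284, 0.003]
ft_force: [-0.3, 0.5, 0.6]
grip_width: 0.599
grip_force: 0.0
```

Emit:
play_rows:
  rows:
    - [[0,0,0],0]
    - [[0,0,0],0]
    - [[0,0,0],0]
    - [[0,0,0],0]
    - [[0,0,0],0]
    - [[0,0,0],0]
    - [[0,0,0],0]
    - [[0,0,0],0]
    - [[0,0,0],0]
    - [[0,0,0],0]
  gripper: 0
  force: 40

```text
clock: 5.0
position: [0.5141, 0.1973, 0.1775]
ee_rot: [2.156, 2.284, 0.002]
ft_force: [-0.9, 0.6, 6.5]
grip_width: 0.22
grip_force: 40.4
```

Gripped, with the opening at bar width. I lift and turn the bar onto the jig's axis.

Emit:
play_rows:
  rows:
    - [[0,0,-5],0]
    - [[0,0,-15],0]
    - [[0,0,-30],0]
    - [[0,0,-30],0]
    - [[0,0,-30],0]
    - [[0,0,-20],0]
    - [[0,0,0],-0.131]
    - [[0,0,0],-0.131]
    - [[0,0,0],-0.131]
    - [[0,0,0],-0.131]
    - [[0,0,0],-0.131]
    - [[0,0,0],-0.131]
    - [[0,0,0],-0.131]
    - [[0,0,0],-0.131]
    - [[0,0,0],-0.131]
    - [[0,0,0],-0.131]
    - [[0,0,0],0]
    - [[0,0,0],0]

```text
clock: 6.8
position: [0.5134, 0.197, 0.3071]
ee_rot: [0.322, 3.125, 0.0]
ft_force: [-0.4, 0.1, -0.4]
grip_width: 0.222
grip_force: 39.7
```

```bash
python3 - <<'E'
from h import *
t=J([0,26,40]); go(t[0],t[1],.30,168.3)
s=snap('top','top2.png'); q=snap('side','side2.png')
cv2.imwrite('pics/c5.png',np.vstack([cv2.resize(s['pixels'][150:290,200:440],None,fx=2,fy=2),cv2.resize(q['pixels'][140:280,200:440],None,fx=2,fy=2)]))
E
```

```text
pos [0.5134 0.197  0.3071] yaw 168.22 tilt [0.0001 0.    ] F [-0.4  0.1 -0.4] w 0.22230476924438286 39.70366179943085 t 6.8
shift mm [ -28.1 -247.1    7. ] spin -0.001
```

View pics/c5.png

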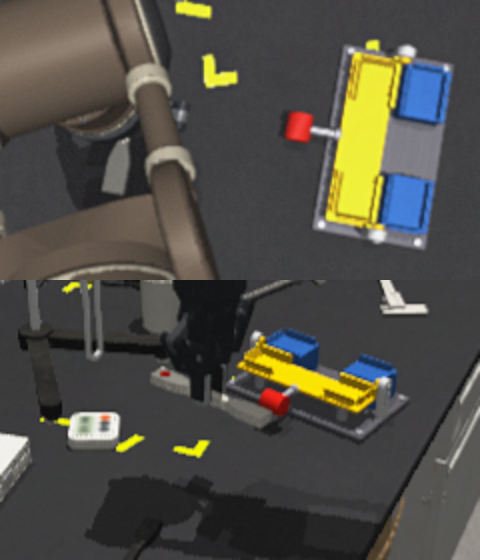

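The bar is held level with the dot up; in the side crop its dot end is at (152,375) and its near end at (280,425). I'll move over the pocket and check the fit there.

Emit:
play_rows:
  rows:
    - [[-2.8,-24.7,0],0]
    - [[-2.8,-24.7,0],0]
    - [[-2.8,-24.7,0],0]
    - [[-2.8,-24.7,0],0]
    - [[-2.8,-24.7,0],0]
    - [[-2.8,-24.7,0],0]
    - [[-2.8,-24.7,0],0]
    - [[-2.8,-24.7,0],0]
    - [[-2.8,-24.7,0],0]
    - [[-2.8,-24.7,0],0]
    - [[0,0,20],0]
    - [[0,0,20],0]
    - [[0,0,10],0]
    - [[0,0,0],0]
    - [[0,0,0],0]

```text
clock: 8.4
position: [0.4915, -0.0504, 0.2569]
ee_rot: [0.318, 3.125, -0.0]
ft_force: [0.8, 0.1, 0.1]
grip_width: 0.219
grip_force: 39.7
```

```bash
python3 - <<'E'
from h import *
t=J([0,26,40]); go(t[0],t[1],.2195,168.32)
p=robot.get_state()['position']; zb=p[2]-.1775
q=snap('side','side3.png'); im=q['pixels'].copy()
d=R.from_euler('z',YAW).apply(np.eye(3))
P=[np.r_[p[:2],zb+h]+a*.075*d[0]+b*.01*d[1] for a in(-1,1) for b in(-1,1) for h in(0,.012)]
for u,v in px(q,P): cv2.circle(im,(int(u*16),int(v*16)),10,(255,0,255),-1,shift=4)
P=[J(k) for k in([83,8,40],[83,44,40],[-83,44,40],[-83,8,40])]
for u,v in px(q,P): cv2.circle(im,(int(u*16),int(v*16)),10,(0,0,255),-1,shift=4)
cv2.imwrite('pics/c6.png',cv2.resize(im[120:240,290:430],None,fx=5,fy=5,interpolation=cv2.INTER_CUBIC))
E
```

```text
pos [ 0.4915 -0.0504  0.2569] yaw 168.38 tilt [ 0.0002 -0.    ] F [0.8 0.1 0.1] w 0.21864038984673062 39.73094880580902 t 8.4
shift mm [ 1.  -0.5 37.4] spin 0.001
```

View pics/c6.png

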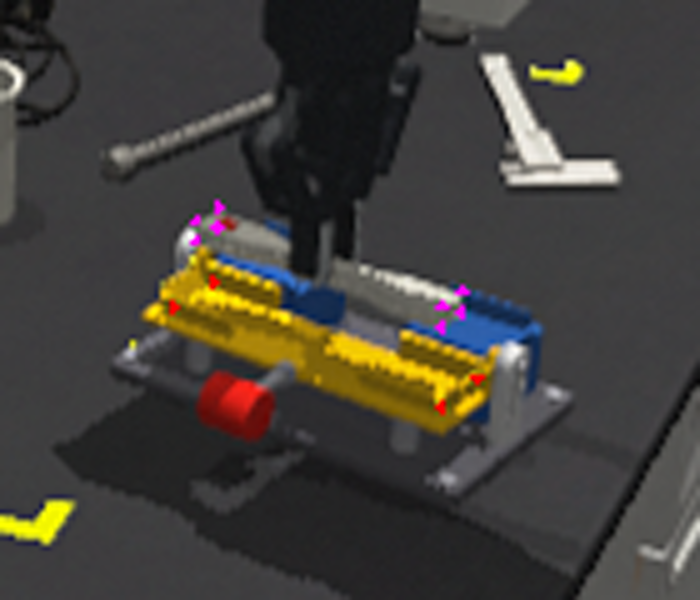

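The predicted bar corners (magenta) agree with the image to about 1 px, and the red pocket-floor corners sit on the plate. I'll lower into the pocket.

Emit:
play_rows:
  rows:
    - [[1,0,12],0]
    - [[0,0,10],0]
    - [[0,0,6],0]
    - [[0,0,4],0]
    - [[0,0,3],0]
    - [[0,0,2],0]
    - [[0,0,0],0]
    - [[0,0,0],0]
    - [[0,0,0],0]

```text
clock: 9.35
position: [0.4904, -0.0503, 0.22]
ee_rot: [0.318, 3.125, -0.0]
ft_force: [-0.3, 0.3, -0.0]
grip_width: 0.217
grip_force: 39.7
```

Emit:
play_rows:
  rows:
    - [[0,0,0],0]
    - [[0,0,0],0]
    - [[0,0,0],0]
    - [[0,0,0],0]
    - [[0,0,0],0]
    - [[0,0,0],0]
  gripper: 0.45

```text
clock: 9.95
position: [0.4902, -0.0503, 0.2197]
ee_rot: [0.318, 3.125, -0.0]
ft_force: [0.2, 0.2, -0.3]
grip_width: 0.453
grip_force: 0.0
```

Emit:
play_rows:
  rows:
    - [[0,0,-5],0]
    - [[0,0,-10],0]
    - [[0,0,-20],0]
    - [[0,0,-25],0]
    - [[0,0,-25],0]
    - [[0,0,0],0.143]
    - [[0,0,0],0.143]
    - [[0,0,0],0.143]
    - [[0,0,0],0.143]
    - [[0,0,0],0.143]
    - [[0,0,0],0.143]
    - [[0,0,0],0.143]
    - [[0,0,0],0.143]
    - [[0,0,0],0.143]
    - [[0,0,0],0.143]
    - [[0,0,0],0.142]
    - [[0,0,0],0]
    - [[0,0,0],0]

```text
clock: 11.75
position: [0.4903, -0.0503, 0.3053]
ee_rot: [2.433, 1.987, 0.001]
ft_force: [0.5, -0.5, -0.5]
grip_width: 0.447
grip_force: 0.0
```

```bash
python3 - <<'E'
from h import *
t=J([0,100,37]); go(t[0],t[1],.30,78.3)
q=snap('side','side4.png'); im=q['pixels'].copy()
for u,v in px(q,[t]): cv2.circle(im,(int(u*16),int(v*16)),10,(255,0,255),-1,shift=4)
cv2.imwrite('pics/c7.png',cv2.resize(im[120:240,290:430],None,fx=5,fy=5,interpolation=cv2.INTER_CUBIC))
E
```

```text
pos [ 0.4903 -0.0503  0.3053] yaw 78.48 tilt [ 0.0008 -0.0001] F [ 0.5 -0.5 -0.5] w 0.44740133198703375 0.0 t 11.75
shift mm [73.7  0.4  5.3] spin 0.003
```

View pics/c7.png

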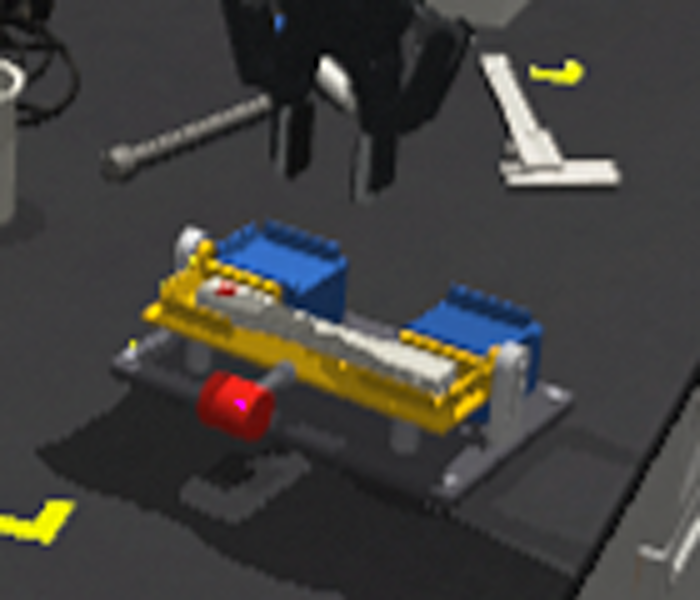

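The bar lies flat in the pocket with the dot up at (227,290). The predicted knob point at (240,403) is on the knob centre. I go to the knob and pinch its flat ends.

Emit:
play_rows:
  rows:
    - [[24,0,0],0]
    - [[25,0,0],0]
    - [[25,0,0],0]
    - [[0,0,25],0]
    - [[0,0,30],0]
    - [[0,0,25],0]
    - [[0,0,20],0]
    - [[0,0,10],0]
    - [[0,0,5],0]
    - [[0,0,0],0]
    - [[0,0,0],0]
  gripper: 0.75

```text
clock: 12.9
position: [0.5059, 0.0221, 0.1906]
ee_rot: [2.435, 1.983, 0.002]
ft_force: [-0.3, -0.6, -0.3]
grip_width: 0.749
grip_force: 0.0
```

Emit:
play_rows:
  rows:
    - [[0,0,0],0]
    - [[0,0,0],0]
    - [[0,0,0],0]
    - [[0,0,0],0]
    - [[0,0,0],0]
    - [[0,0,0],0]
    - [[0,0,0],0]
    - [[0,0,0],0]
    - [[0,0,0],0]
  gripper: 0
  force: 25

```text
clock: 13.8
position: [0.5063, 0.022, 0.1907]
ee_rot: [2.435, 1.982, 0.004]
ft_force: [2.0, -1.1, 5.6]
grip_width: 0.346
grip_force: 29.4
```

```bash
python3 - <<'E'
from h import *
t=J([0,100,37]); go(t[0],t[1],.19,78.3)
n=12; a=np.linspace(0,np.pi,2*n+1); y=100*np.cos(a)+17*np.sin(a); z=54+100*np.sin(a)-17*np.cos(a)
print(np.c_[np.diff(y),-np.diff(z)].round(1).tolist())
E
```

```text
pos [0.5063 0.022  0.1907] yaw 78.3 tilt [ 0.0031 -0.0002] F [ 2.  -1.1  5.6] w 0.3456937702878752 29.353207647800446 t 13.8
shift mm [-0.4 -0.9  0.7] spin 0.0
[[1.4, -13.2], [-0.4, -13.3], [-2.1, -13.1], [-3.8, -12.7], [-5.4, -12.1], [-7.0, -11.3], [-8.4, -10.3], [-9.6, -9.1], [-10.7, -7.8], [-11.7, -6.3], [-12.4, -4.7], [-12.9, -3.1], [-13.2, -1.4], [-13.3, 0.4], [-13.1, 2.1], [-12.7, 3.8], [-12.1, 5.4], [-11.3, 7.0], [-10.3, 8.4], [-9.1, 9.6], [-7.8, 10.7], [-6.3, 11.7], [-4.7, 12.4], [-3.1, 12.9]]
```

The knob is gripped. I swing the first half and check the forces.

Emit:
play_rows:
  rows:
    - [[1.4,0,-13.2],0]
    - [[-0.4,0,-13.3],0]
    - [[-2.1,0,-13.1],0]
    - [[-3.8,0,-12.7],0]
    - [[-5.4,0,-12.1],0]
    - [[-7,0,-11.3],0]
    - [[-8.4,0,-10.3],0]
    - [[-9.6,0,-9.1],0]
    - [[-10.7,0,-7.8],0]
    - [[-11.7,0,-6.3],0]
    - [[-12.4,0,-4.7],0]

```text
clock: 14.9
position: [0.4918, -0.0461, 0.3039]
ee_rot: [2.436, 1.982, 0.007]
ft_force: [5.9, 2.0, -4.3]
grip_width: 0.348
grip_force: 25.2
```

Emit:
play_rows:
  rows:
    - [[-12.9,0,-3.1],0]
    - [[-13.2,0,-1.4],0]
    - [[-13.3,0,0.4],0]
    - [[-13.1,0,2.1],0]
    - [[-12.7,0,3.8],0]
    - [[-12.1,0,5.4],0]
    - [[-11.3,0,7],0]
    - [[-10.3,0,8.4],0]
    - [[-9.1,0,9.6],0]
    - [[-7.8,0,10.7],0]
    - [[-6.3,0,11.7],0]
    - [[-4.7,0,12.4],0]
    - [[-3.1,0,12.9],0]
    - [[0,0,0],0]
    - [[0,0,0],0]
    - [[0,0,0],0]

```text
clock: 16.5
position: [0.465, -0.1753, 0.2229]
ee_rot: [2.432, 1.983, -0.001]
ft_force: [4.6, -5.6, -0.7]
grip_width: 0.347
grip_force: 32.4
```

```bash
python3 - <<'E'
from h import *
t=J([0,-100,71]); go(t[0],t[1],.2245,78.3)
q=snap('side','side5.png'); s=snap('top','top5.png')
cv2.imwrite('pics/c8.png',cv2.resize(q['pixels'][120:240,290:430],None,fx=5,fy=5,interpolation=cv2.INTER_CUBIC))
E
```

```text
pos [ 0.465  -0.1753  0.2229] yaw 78.39 tilt [ 0.0018 -0.0036] F [ 4.6 -5.6 -0.7] w 0.3472100292404999 32.39260196685791 t 16.5
shift mm [ 1.2 -0.3 -1.6] spin 0.002
```

View pics/c8.png

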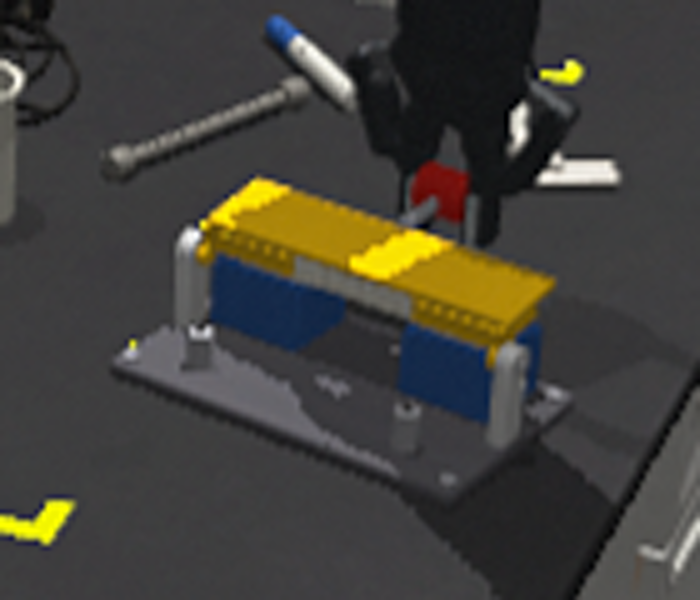

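The plate is over and looks level, and the white bar shows under it at (350,285). I nudge it down to confirm it is home, then release and retreat.

Emit:
play_rows:
  rows:
    - [[0,0,1],0]
    - [[0,0,1],0]
    - [[0,0,1],0]
    - [[0,0,0],0]
    - [[0,0,0],0]

```text
clock: 17.1
position: [0.465, -0.1756, 0.2205]
ee_rot: [2.432, 1.982, -0.002]
ft_force: [2.0, -6.9, 3.3]
grip_width: 0.346
grip_force: 32.9
```

Emit:
play_rows:
  rows:
    - [[0,0,-3],0]
    - [[0,0,0],0]
    - [[0,0,0],0]
    - [[0,0,0],0]
    - [[0,0,0],0]
    - [[0,0,0],0]
    - [[0,0,0],0]
  gripper: 0.75

```text
clock: 17.8
position: [0.4647, -0.1736, 0.2236]
ee_rot: [-2.436, -1.984, 0.0]
ft_force: [0.9, -0.3, 1.1]
grip_width: 0.751
grip_force: 0.0
```

Emit:
play_rows:
  rows:
    - [[0,0,-10],0]
    - [[0,0,-25],0]
    - [[0,0,-30],0]
    - [[0,0,-30],0]
    - [[0,0,-30],0]
    - [[-30,0,-10],0]
    - [[-30,0,0],0]
    - [[-30,0,0],0]
    - [[-30,0,0],0]
    - [[-30,0,0],0]
    - [[0,0,0],0]
    - [[0,0,0],0]
    - [[0,0,0],0]

```text
clock: 19.1
position: [0.4343, -0.3199, 0.3588]
ee_rot: [-2.435, -1.984, -0.001]
ft_force: [-0.3, 0.8, -1.0]
grip_width: 0.747
grip_force: 0.0
```

```bash
python3 - <<'E'
from h import *
go(.465,-.17,.22,78.3)
q=snap('side','side6.png'); s=snap('top','top6.png'); im=q['pixels'].copy()
for u,v in px(q,[J([0,-100,71])]): cv2.circle(im,(int(u*16),int(v*16)),8,(255,0,255),-1,shift=4)
a=cv2.resize(im[120:240,290:430],(525,450),interpolation=cv2.INTER_CUBIC)
cv2.imwrite('pics/c9.png',np.hstack([a,cv2.resize(s['pixels'][150:300,170:430],(275,159)) if 0 else np.vstack([cv2.resize(s['pixels'][150:300,170:440],(270,150)),cv2.resize(q['pixels'][180:320,200:400],(270,189)),np.zeros((111,270,3),np.uint8)])]))
E
```

```text
pos [ 0.4343 -0.3199  0.3588] yaw 78.33 tilt [-0.0001  0.0007] F [-0.3  0.8 -1. ] w 0.7473076011007739 0.0 t 19.1
shift mm [152.9  -0.2 138.9] spin 0.001
```

View pics/c9.png

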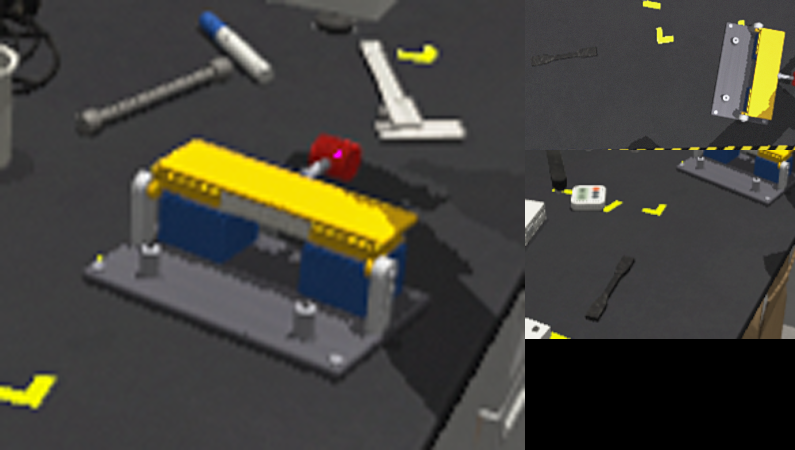

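The knob sits at its predicted home position (marker at (338,154)) and the plate is level. The bar is in the nest under it, and the black bar hasn't moved. I'll hand the job in.

```bash
python3 -c "
from station import robot
print(robot.close_job())"
```

```text
the job is handed in; nothing more can be done
None
```

I loaded the white bar dot-up into the pocket, let go of it, and swung the plate fully home over the blue nest; the plate is still closed, the black bar is where it lay, and the job was handed in at about 19 s, with no verdict returned.

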